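# Stand the fallen blue measuring cylinder on its mat

## Task

Two measuring cylinders have fallen over on the biology bench. Pick up the one with the blue foot and stand it upright on its foot, wholly on the round black mat, setting it down rather than letting it drop, and let go. Leave the orange-footed one lying where it is.

Things in the scene. Friction and masses are not known exactly. Their poses are not given: they have to be found in the camera images.
- blue_center (a point): Fallen measuring cylinder, BLUE hexagonal foot (66 mm over flats, 8 thick) and collar (dia 38, 130-138 mm above foot's underside); white tube dia 32, 150 mm tall in all, 0.1-0.2 kg, grip 20 N or more. Point: on the axis half-way up, 75 mm from the underside. z axis: foot to mouth. Starts lying on foot and collar, mouth away from robot within 30 deg, sloping 6 deg down to mouth, point 26 mm up.
- orange_center (a point): The other fallen measuring cylinder, the same in everything but its ORANGE foot and collar; point, axes and way of lying as for the blue one. It lies on the other side of the mat and stays where it is. Which of the two is on the left changes.
- mat_top (a point): Centre of the upper face of the round black rubber mat, 130 mm in diameter and 4 mm thick, fixed to the table; z axis up. A cylinder standing on it has its half-way point 75 mm above this one.
Mind the look-alikes: they are no part of the job. Leave any pink look-alike of the part that bears blue_center alone.

How it is judged:
By the outcome, as a careful person would: the job done as asked, in the order asked, and still so for the second after the job is handed in, with the robot touching nothing.
It also fails if it takes over 43 s, if anything falls off the work surface, if the arm or the gripper's body presses on something with over 40 N, if the wrist force passes 120 N, or if a joint passes its speed limit or range.

## Robot

A 6-joint arm with a two-finger parallel gripper is mounted at the origin on the work surface. World frame = base frame: x ahead of the robot, y to its left, z up, the work surface at z = 0. Lengths are in m, angles in rad, forces in N, time in s.
With the tool pointing down it reaches from about 0.25 to 0.725 m from the base axis. Payload 4 kg.
Tool frame: the origin (TCP) lies on the centre line of the jaws, within the pads' length; the fingertips stand 17 mm ahead of it and the grasp point (between the pads) lies 2 mm behind it; z points along the fingers, y is the line along which they close (so a half turn about z gives the same grasp; the last joint's range is limited). The gripper opens to 85 mm and grips with 20 to 120 N. Pads are 22 mm wide; open, the fingers measure 114 mm over their backs; the gripper's body (76 mm by 85 mm) begins 54 mm behind the grasp point. The pads swing forward as they close: fully open they stand 13 mm farther back than shut.
Start: joints at [1.233, 0.241, 0.005, 1.335, 0, 1.571], TCP at [0.166, 0.472, 0.248] pointing down, gripper open.
Joint ranges: [-2.72, 2.72], [-1.05, 1.87], [-1.09, 1.28], [-1.99, 2.15], [-1.42, 1.44], [-3.14, 3.14]. Speed limits (rad/s): [2.79, 2.79, 3.14, 3.14, 3.14, 3.14].

## Interface

Orientations are given as a unit quaternion [x, y, z, w].
In Python, from workcell import get_obs, imaging, order gives the robot as it stands.
- The arm moves only by the tool apply_moves, never from a script. Its argument "targets" is a list that holds one entry, the list of rows, each a list of 5 numbers: the shift along the world's x, y, z in units of 40 mm (1.0 is 40 mm), then the turn about the world's z in degrees, then the gripper command: -1 is shut, 1 is fully open, values between are in proportion. In form: [[[dx, dy, dz, turn, fingers], ...]]. A call has 1 to 8 rows; each row shifts and turns the commanded pose from where the row before left it; what a row does not reach is not made up. A row lasts 1/12 s, in which the tool goes at most 41.7 mm and 7.16 degrees, less where a joint would pass 70% of its speed; a pose out of reach is approached as far as the arm can. A call is refused whole if a number of a shift passes 1 or a number of a turn 7.16, either way. A call with a gripper value outside its range is refused whole. The fingers move at their own pace and stop on an object; the grip force is fixed at half the most. Time passes only in rows, so rows that do not move let the fingers close. It gives the time, the measured TCP pose, the force, the opening and the grip force at its end, in the units of the state.
- get_obs(): the state, without advancing time (a new reading comes with each control period).
- imaging.camera(name): name is "side" or "top"; returns (picture, depth): 400x640x3 uint8, blue, green, red; 400x640 float32, m along the optical axis (not along the pixel's ray), 0 where there is no reading.
- imaging.get_calibration(name): a dict with "camera_matrix" (3x3 intrinsics, pixels), "k1" (the pictures are not rectified: a ray, as slopes to the right and down, at radius r is drawn at 1 + k1 r^2 times it, then the intrinsics apply), "eye" and "rotation" of the camera in the world. Camera axes: x right, y down, z forward; pixel columns grow to the right and rows downward; lengths in m; the calibration is good to about 2 mm. A picture is of the moment at which its call begins. get_calibration takes no time and is no camera call.
- order.job_done(): hands the job in; it is judged then, once.
The state is a dict: "clock": time; "joint_pos": joint angles; "joint_vel": joint speeds; "tau": joint torques, N m; "eef_pos": TCP position; "tool_rot": TCP orientation; "ft_force": force on the tool from outside, world axes, zero at the start; "ft_torque": the same for the moment, N m; "grip_width": finger opening in m; "grasp_force": force on a finger pad.
Only numpy, scipy, OpenCV 4.12 (cv2) and the standard library are available. Lean on these libraries where they do the work, as an engineer would, in place of code of your own. Each camera call takes 0.05 s, during which the arm holds its last target. There are 200 camera calls.

## Working session

There is one attempt and no reset: what is moved stays moved. The work goes in short steps, Python scripts to look and compute and a tool call to move; the robot and the scene stay as the last step left them, time stands still between calls to the robot, and variables do not carry over. Pictures are saved under pics/ and viewed, at most 10 in all, crops included, and the job is handed in when it is done.

Besides the shell and the picture viewer there is one more tool, called after "Call:" as name(argument=value, ...) on one line, values as JSON. apply_moves: Moves the arm, as the interface text tells. Its arguments: {"type":"object","properties":{"targets":{"type":"array","items":{"type":"array","items":{"type":"array","items":{"type":"number"}}}}},"required":["targets"]}

```bash
mkdir -p pics; cat > h.py <<'E'
import numpy as np, cv2
from workcell import get_obs, imaging, order
from scipy.spatial.transform import Rotation as R
def grab(name):
    im,d=imaging.camera(name); c=imaging.get_calibration(name); return im,d,c
def world(c,d,shape=(400,640)):
    K=np.array(c["camera_matrix"],float); k1=c["k1"]
    v,u=np.mgrid[:shape[0],:shape[1]].astype(np.float32)
    p=cv2.undistortPoints(np.stack([u.ravel(),v.ravel()],1)[:,None].astype(np.float64),K,np.array([k1,0,0,0.]))[:,0]
    z=d.ravel(); P=np.c_[p*z[:,None],z]
    return (P@np.array(c["rotation"]).T+np.array(c["eye"])).reshape(*shape,3)
def st():
    o=get_obs(); print("t",round(o["clock"],2),"p",np.round(o["eef_pos"],4),"eul",np.round(R.from_quat(o["tool_rot"]).as_euler("ZYX",degrees=True),1),"yax",np.round(R.from_quat(o["tool_rot"]).as_matrix()[:,1],3),"F",np.round(o["ft_force"],1),"w",round(float(o["grip_width"]),4),"g",np.round(o["grasp_force"],1),"j6",np.round(o["joint_pos"],2))
E
python3 - <<'E'
from h import *
st()
a=grab("top");b=grab("side")
for n,x in (("top",a),("side",b)):
    cv2.imwrite(f"pics/{n}0.png",x[0]); np.savez(f"{n}0.npz",im=x[0],d=x[1]); print(n,x[2])
E
```

```text
t 0.0 p [0.1655 0.4712 0.2474] eul [ 160.6   -0.  -179.9] yax [ 0.331  0.943 -0.002] F [0.4 0.3 0.3] w 0.0856 g 0.0 j6 [1.23 0.24 0.   1.34 0.   1.57]
top {'camera_matrix': array([[430.68943989,   0.        , 317.98608919],
       [  0.        , 430.68943989, 199.07797937],
       [  0.        ,   0.        ,   1.        ]]), 'k1': -0.04827046262794084, 'eye': array([ 0.32363997, -0.06186628,  1.15674144]), 'rotation': array([ 0.71342751, -0.69608638,  0.0558141 , -0.05804937])}
side {'camera_matrix': array([[383.33139724,   0.        , 321.0655083 ],
       [  0.        , 383.33139724, 200.92915544],
       [  0.        ,   0.        ,   1.        ]]), 'k1': -0.032238066988973746, 'eye': array([0.3296101 , 0.57770689, 0.59379721]), 'rotation': array([-0.10596087,  0.89195524, -0.43630487,  0.0531621 ])}
```

```bash
sed -i 's/np.array(c\["rotation"\]).T/R.from_quat(c["rotation"]).as_matrix().T/' h.py; echo ok
```

```text
ok
```

View pics/top0.png

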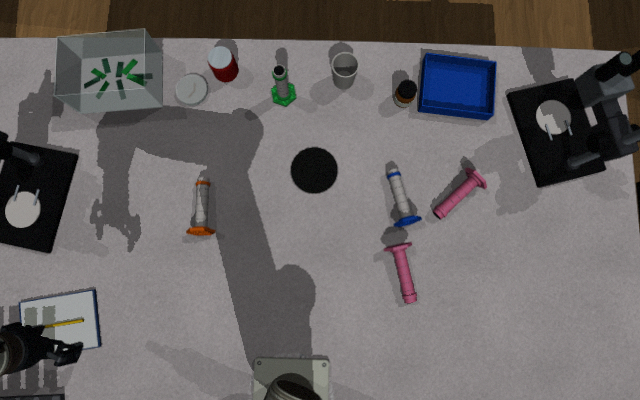

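View pics/side0.png

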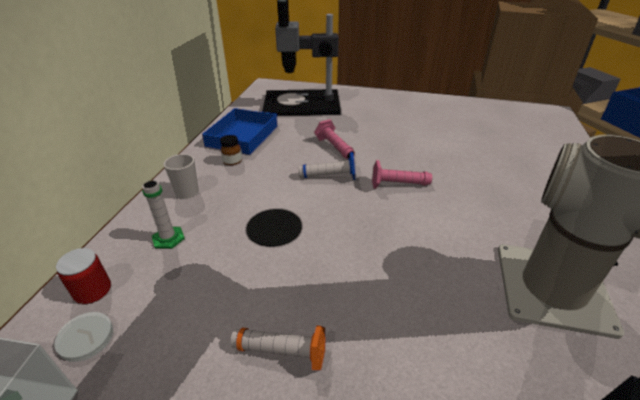

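Top view: the white cylinder with a blue foot at (408,221) and blue collar at (392,170). The pink look-alikes are at (460,195) and (403,270), the orange cylinder is at (202,207), a green one stands at (283,90), and the mat is at (314,170). The only match is the blue one; I'll measure it and confirm it with a crop.

```bash
cat > m.py <<'E'
from h import *
z=np.load("top0.npz"); im,d=z["im"],z["d"]; c=imaging.get_calibration("top"); W=world(c,d)
hsv=cv2.cvtColor(im,cv2.COLOR_BGR2HSV)
def rep(n,m):
    p=W[m&(d>0)]; print(n,len(p),"mean",p.mean(0).round(4),"med",np.median(p,0).round(4),"min",p.min(0).round(3),"max",p.max(0).round(3)); return p
box=np.zeros(d.shape,bool); box[155:235,375:430]=1
blue=box&(hsv[...,0]>100)&(hsv[...,0]<130)&(hsv[...,1]>120)
up=blue.copy(); up[195:]=0; lo=blue.copy(); lo[:195]=0
C=rep("collar",up); F=rep("foot",lo)
white=box&(hsv[...,1]<60)&(W[...,2]>0.02)&(W[...,2]<0.07); white[:172]=0;white[215:]=0;white[:,:380]=0
T=rep("tube",white)
q=T[:,:2]; m=q.mean(0); a=np.linalg.svd(q-m)[2][0]; a*=np.sign(a[0]); print("axis dir",a,np.degrees(np.arctan2(a[1],a[0])),"along tube",((q-m)@a).min(),((q-m)@a).max(),"centre",m)
for n,p in(("collar",C),("foot",F)): s=(p[:,:2]-m)@a; print(n,s.min(),s.max(),s.mean(), ((p[:,:2]-m)@np.array([-a[1],a[0]])).mean())
mat=np.zeros(d.shape,bool); mat[140:200,285:345]=1; mat&=im.max(2)<40
M=rep("mat",mat)
tb=np.zeros(d.shape,bool); tb[240:260,330:370]=1; rep("table",tb)
orr=(hsv[...,0]<16)&(hsv[...,1]>150)&(W[...,2]<.1); orr[:,:170]=0; orr[:,240:]=0; orr[:160]=0;orr[250:]=0; rep("orange",orr)
cv2.imwrite("pics/blue.png",cv2.resize(im[145:310,360:500],None,fx=4,fy=3.6,interpolation=cv2.INTER_CUBIC))
E
python3 m.py
```

```text
collar 42 mean [ 0.5787 -0.2552  0.0318] med [ 0.5785 -0.2538  0.0334] min [ 0.57  -0.28  -0.004] max [ 0.588 -0.24   0.04 ]
foot 181 mean [ 0.4527 -0.2877  0.0488] med [ 0.4525 -0.2875  0.0515] min [ 0.44  -0.325  0.   ] max [ 0.474 -0.256  0.07 ]
tube 498 mean [ 0.5225 -0.2697  0.0365] med [ 0.5218 -0.2693  0.0369] min [ 0.47  -0.301  0.02 ] max [ 0.587 -0.24   0.048]
axis dir [0.96086526 0.27701617] 16.082200572728798 along tube -0.057290772492350706 0.06970795076841535 centre [ 0.52250406 -0.26966795]
collar 0.052006112491073155 0.06302309636226427 0.05802567701541167 -0.0017134405365007352
foot -0.0800689597331011 -0.058751639530931155 -0.07205257487376822 0.0020303780860120913
mat 1644 mean [ 0.5923 -0.0421  0.003 ] med [ 0.5919 -0.042   0.003 ] min [ 0.53  -0.104 -0.007] max [0.656 0.021 0.01 ]
table 797 mean [ 0.3773 -0.1436 -0.0008] med [ 0.3773 -0.1443 -0.0008] min [ 0.351 -0.196 -0.009] max [ 0.404 -0.091  0.006]
orange 229 mean [0.4376 0.2485 0.043 ] med [0.4145 0.2487 0.04  ] min [0.407 0.213 0.004] max [0.548 0.284 0.069]
```

View pics/blue.png

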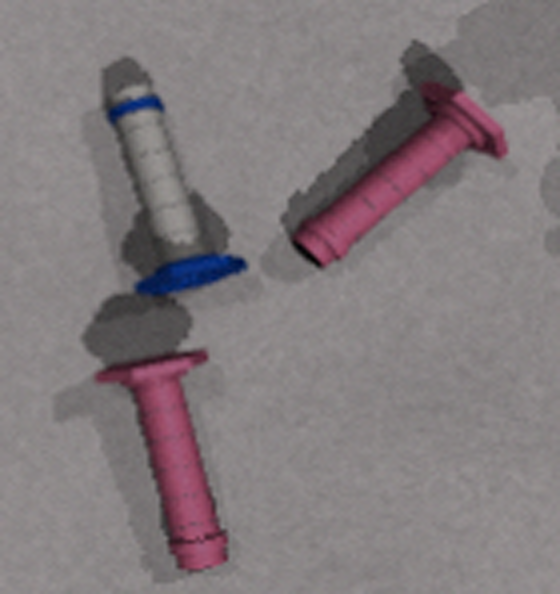

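The crop shows one white tube with a blue foot and collar, at top pixels (392–408, 165–225), clear of both pink ones. Its measured axis yaw is about 15°. I'll grip at s≈112 mm, at (0.557, -0.261). I'll do the tipping in the clear area, because the pink foot lies just behind this one.

Call:
apply_moves(targets=[[[0.408,-0.7625,0,1.43,1],[0.408,-0.7625,0,1.43,1],[0.408,-0.7625,0,1.43,1],[0.408,-0.7625,0,1.43,1],[0.408,-0.7625,0,1.43,1],[0.408,-0.7625,0,1.43,1],[0.408,-0.7625,0,1.43,1],[0.408,-0.7625,0,1.43,1]]])

```text
clock: 0.77
eef_pos: [0.2964, 0.226, 0.248]
tool_rot: [0.068, 0.998, -0.0, -0.0]
ft_force: [1.4, 1.1, -0.8]
grip_width: 0.0858
grasp_force: 0.0
```

Call:
apply_moves(targets=[[[0.408,-0.7625,0,1.43,1],[0.408,-0.7625,0,1.43,1],[0.408,-0.7625,0,1.43,1],[0.408,-0.7625,0,1.43,1],[0.408,-0.7625,0,1.43,1],[0.408,-0.7625,0,1.43,1],[0.408,-0.7625,0,1.43,1],[0.408,-0.7625,0,1.43,1]]])

```text
clock: 1.43
eef_pos: [0.427, -0.018, 0.248]
tool_rot: [-0.031, 1.0, 0.0, -0.0]
ft_force: [0.4, 0.5, 1.0]
grip_width: 0.0852
grasp_force: 0.0
```

Call:
apply_moves(targets=[[[0.408,-0.7625,-0.2,1.43,1],[0.408,-0.7625,-0.3,1.43,1],[0.408,-0.7625,-0.3,1.43,1],[0.408,-0.7625,-0.3,1.43,1],[0.408,-0.7625,-0.3,1.43,1],[0.408,-0.7625,-0.3,1.43,1],[0.408,-0.7625,-0.3,1.43,1],[0.408,-0.7625,-0.3,1.43,1]]])

```text
clock: 2.1
eef_pos: [0.5575, -0.2618, 0.1549]
tool_rot: [-0.131, 0.991, 0.0, -0.001]
ft_force: [-0.5, 0.3, 0.1]
grip_width: 0.0854
grasp_force: 0.0
```

Call:
apply_moves(targets=[[[0,0,-0.7,0,1],[0,0,-0.7,0,1],[0,0,-0.7,0,1],[0,0,0,0,1]]])

```text
clock: 2.43
eef_pos: [0.5526, -0.2584, 0.0651]
tool_rot: [-0.13, 0.992, 0.004, -0.006]
ft_force: [-1.5, 1.8, -0.7]
grip_width: 0.0855
grasp_force: 0.0
```

```bash
python3 - <<'E'
from h import *
st()
a=grab("top")[0][130:250,330:470];b=grab("side")[0][80:220,240:440]
cv2.imwrite("pics/c1.png",np.vstack([cv2.resize(a,(350,300)),cv2.resize(b,(350,245))]) if 0 else np.hstack([cv2.resize(a,(390,334)),cv2.resize(b,(400,334))]))
E
```

```text
t 2.43 p [ 0.5526 -0.2584  0.0651] eul [-165.1   -0.6  179.5] yax [-0.258  0.966  0.009] F [-1.5  1.8 -0.7] w 0.0855 g 0.0 j6 [-0.44  0.6   0.05  1.04  0.   -0.7 ]
```

View pics/c1.png

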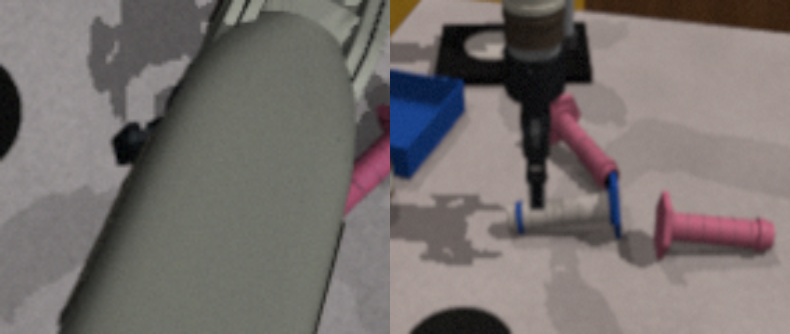

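The side crop shows the fingers over the white tube, a little on the foot side of the collar (collar ~(520,215), finger ~(540,200)), with both pink ones clear. I'll descend and grip.

Call:
apply_moves(targets=[[[0,0,-0.4,0,1],[0,0,-0.4,0,1],[0,0,-0.4,0,1],[0,0,0,0,1],[0,0,0,0,1],[0,0,0,0,1]]])

```text
clock: 3.03
eef_pos: [0.5589, -0.2608, 0.0267]
tool_rot: [-0.13, 0.991, -0.001, 0.002]
ft_force: [-0.4, 0.2, -0.1]
grip_width: 0.0853
grasp_force: 0.0
```

Call:
apply_moves(targets=[[[0,0,0,0,-1],[0,0,0,0,-1],[0,0,0,0,-1],[0,0,0,0,-1],[0,0,0,0,-1],[0,0,0,0,-1],[0,0,0,0,-1],[0,0,0,0,-1]]])

```text
clock: 3.7
eef_pos: [0.5579, -0.2606, 0.0251]
tool_rot: [-0.13, 0.991, -0.0, 0.001]
ft_force: [0.1, -1.4, 5.4]
grip_width: 0.0304
grasp_force: 58.3
```

Call:
apply_moves(targets=[[[0,0,0.3,0,-1],[0,0,0.5,0,-1],[0,0,0.6,0,-1],[0,0,0.6,0,-1],[0,0,0.5,0,-1],[0,0,0,0,-1],[0,0,0,0,-1],[0,0,0,0,-1]]])

```text
clock: 4.37
eef_pos: [0.5565, -0.2597, 0.123]
tool_rot: [-0.13, 0.991, 0.001, -0.001]
ft_force: [0.1, 0.7, -1.7]
grip_width: 0.0299
grasp_force: 58.9
```

```bash
python3 - <<'E'
from h import *
st()
b,d,c=grab("side"); W=world(c,d)
hsv=cv2.cvtColor(b,cv2.COLOR_BGR2HSV)
bl=(hsv[...,0]>100)&(hsv[...,0]<130)&(hsv[...,1]>120)&(d>0)&(W[...,0]<.66)&(W[...,1]<-.1)&(W[...,0]>.35)&(W[...,1]>-.45)
n,l,s,ce=cv2.connectedComponentsWithStats(bl.astype(np.uint8))
for i in range(1,n):
    if s[i,4]>8: print(s[i],W[l==i].mean(0).round(3),W[l==i].min(0).round(3),W[l==i].max(0).round(3))
cv2.imwrite("pics/c2.png",cv2.resize(b[60:220,220:460],(720,480)))
E
```

```text
t 4.37 p [ 0.5565 -0.2597  0.123 ] eul [-1.650e+02 -1.000e-01  1.799e+02] yax [-0.258  0.966  0.002] F [ 0.1  0.7 -1.7] w 0.0299 g 58.9 j6 [-0.44  0.54  0.12  1.15  0.   -0.7 ]
[352 120   6  28 104] [ 0.451 -0.273  0.143] [ 0.441 -0.321  0.106] [ 0.466 -0.254  0.164]
[303 134   3  12  20] [ 0.573 -0.238  0.126] [ 0.569 -0.247  0.113] [ 0.577 -0.233  0.138]
```

View pics/c2.png

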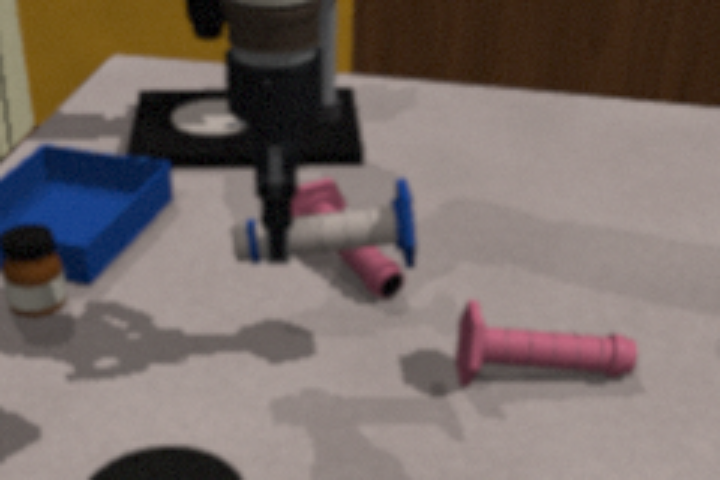

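The crop shows the cylinder held rigidly, still about 6° mouth-down (foot ~(405,222), collar ~(252,240)). So I need to turn it 90° in a way that yaw-only moves allow. First I'll raise it, turn its axis to point radially, and check in free air how the arm behaves at its reach limit.

Call:
apply_moves(targets=[[[0,0,0.6,-5,-1],[0,0,0.6,-5,-1],[0,0,0.6,-5,-1],[0,0,0.6,-5,-1],[0,0,0.6,-5,-1],[0,0,0.6,-5,-1],[0,0,0.6,-5,-1],[0,0,0.3,-5,-1]]])

```text
clock: 5.08
eef_pos: [0.5576, -0.2604, 0.3057]
tool_rot: [0.219, 0.976, -0.0, 0.0]
ft_force: [1.4, -1.3, -1.1]
grip_width: 0.0306
grasp_force: 59.3
```

Call:
apply_moves(targets=[[[0.6,-0.28,0,0,-1],[0.6,-0.28,0,0,-1],[0.6,-0.28,0,0,-1],[0.6,-0.28,0,0,-1],[0.6,-0.28,0,0,-1],[0.6,-0.28,0,0,-1],[0.6,-0.28,0,0,-1],[0.6,-0.28,0,0,-1]]])

```text
clock: 5.75
eef_pos: [0.708, -0.3306, 0.2741]
tool_rot: [0.217, 0.976, -0.004, 0.016]
ft_force: [0.2, -0.0, -0.4]
grip_width: 0.0304
grasp_force: 59.2
```

```bash
python3 -c "
from h import *
st()"
```

```text
t 5.75 p [ 0.708  -0.3306  0.2741] eul [ 155.     1.9 -180. ] yax [ 0.423  0.906 -0.   ] F [ 0.2 -0.  -0.4] w 0.0304 g 59.2 j6 [-0.44  0.95  1.27  1.86 -0.    0.  ]
```

Call:
apply_moves(targets=[[[0.6,-0.28,0,0,-1],[0.6,-0.28,0,0,-1],[0.6,-0.28,0,0,-1],[0.6,-0.28,0,0,-1]]])

```text
clock: 6.08
eef_pos: [0.7488, -0.3496, 0.2455]
tool_rot: [0.216, 0.975, -0.012, 0.053]
ft_force: [0.4, 0.7, -1.7]
grip_width: 0.0305
grasp_force: 59.3
```

```bash
python3 -c "
from h import *
st()"
```

```text
t 6.08 p [ 0.7488 -0.3496  0.2455] eul [ 155.     6.2 -180. ] yax [ 0.423  0.906 -0.   ] F [ 0.4  0.7 -1.7] w 0.0305 g 59.3 j6 [-0.44  0.99  1.27  1.75 -0.    0.  ]
```

The tilt does build up at the reach limit (6°). I'll check that it stays when I move back.

Call:
apply_moves(targets=[[[-0.6,0.28,0.3,0,-1],[-0.6,0.28,0.3,0,-1],[-0.6,0.28,0.3,0,-1],[-0.6,0.28,0.3,0,-1]]])

```text
clock: 6.42
eef_pos: [0.6553, -0.306, 0.2913]
tool_rot: [0.216, 0.975, -0.011, 0.051]
ft_force: [0.4, -0.4, -0.6]
grip_width: 0.0309
grasp_force: 59.2
```

```bash
python3 -c "
from h import *
st(); print(R.from_quat(get_obs()['tool_rot']).as_matrix()[:,2])"
```

```text
t 6.42 p [ 0.6553 -0.306   0.2913] eul [ 155.    6. -180.] yax [ 0.423  0.906 -0.   ] F [ 0.4 -0.4 -0.6] w 0.0309 g 59.2 j6 [-0.44  0.64  0.72  1.55 -0.    0.  ]
[ 0.0949947  -0.04447656 -0.99448371]
```

Tilt persists, so working at the reach limit gives me tool pitch. I'll fit a quick planar kinematic model to plan the path and check the final horizontal-tool pose can be reached at the mat.

```bash
cat > kin.py <<'E'
import numpy as np
from scipy.optimize import least_squares
D=np.array([[.241,.005,1.335,.4995,.2474],[.60,.05,1.04,.610,.0651],[.54,.12,1.15,.614,.123],[.95,1.27,1.86,.7814,.2741],[.99,1.27,1.75,.826,.2455],[.64,.72,1.55,.7232,.2913]])
def f(p,j):
    A,B,C,Dd,E,c,z0=p; a=j[...,0]; q=a-j[...,1]; h=q+j[...,2]
    return (A*np.sin(a)+B*np.cos(a)+C*np.cos(q)+Dd*np.sin(q)+E*np.cos(h)+c, A*np.cos(a)-B*np.sin(a)-C*np.sin(q)+Dd*np.cos(q)-E*np.sin(h)+z0)
def res(p):
    r,z=f(p,D); return np.r_[(r-D[:,3])/.003,(z-D[:,4])/.003,p[1]/.03,p[3]/.03,p[5]/.03]
p=least_squares(res,[.3,0,.3,0,.2,0,.3]).x
def ik(r,z,h):
    best=None
    for g in([.2,0],[1,1],[-.5,-.5],[1.2,-.5]):
        def e(x):
            rr,zz=f(p,np.array([x[0],x[1],h-x[0]+x[1]])); return [rr-r,zz-z]
        s=least_squares(e,g,bounds=([-1.05,-1.09],[1.87,1.28])); j4=h-s.x[0]+s.x[1]
        if best is None or s.cost<best[0]: best=(s.cost,s.x[0],s.x[1],j4)
    return best
if __name__=="__main__":
    print(p.round(3)); print(np.round(res(p),1))
    for r,z in((.594,.09),(.594,.12),(.594,.15),(.65,.2),(.65,.3),(.8,.3),(.8,.4),(.8,.5)): print(r,z,[np.round(ik(r,z,h),3) for h in(.2,0.,-.1)])
E
python3 kin.py; python3 -c "
from h import *
o=get_obs();print(repr(o['joint_pos']),o['eef_pos'])"
```

```text
[ 0.49  -0.006  0.391  0.011  0.399  0.007  0.25 ]
[ 0.1 -0.3  0.2  0.1 -0.  -0.  -0.1 -0.5  0.6  0.  -0.1  0.1 -0.2  0.4
  0.2]
0.594 0.09 [array([ 0.   ,  1.071, -1.09 , -1.961]), array([ 0.   ,  1.379, -1.063, -2.442]), array([ 0.   ,  1.474, -0.989, -2.563])]
0.594 0.12 [array([ 1.000e-03,  9.330e-01, -1.090e+00, -1.823e+00]), array([ 0.   ,  1.286, -1.09 , -2.376]), array([ 0.   ,  1.399, -1.043, -2.542])]
0.594 0.15 [array([ 1.000e-03,  7.850e-01, -1.090e+00, -1.675e+00]), array([ 0.   ,  1.169, -1.09 , -2.259]), array([ 0.   ,  1.315, -1.09 , -2.505])]
0.65 0.2 [array([ 0.   ,  0.554, -1.045, -1.4  ]), array([ 0.   ,  0.875, -1.057, -1.932]), array([ 0.   ,  1.017, -1.024, -2.142])]
0.65 0.3 [array([ 0.   ,  0.188, -0.969, -0.957]), array([ 0.   ,  0.47 , -1.057, -1.528]), array([ 0.   ,  0.633, -1.065, -1.798])]
0.8 0.3 [array([ 0.   ,  0.399, -0.609, -0.808]), array([ 0.   ,  0.568, -0.676, -1.244]), array([ 0.   ,  0.668, -0.678, -1.447])]
0.8 0.4 [array([ 0.   ,  0.222, -0.5  , -0.522]), array([ 0.   ,  0.346, -0.611, -0.957]), array([ 0.   ,  0.432, -0.639, -1.171])]
0.8 0.5 [array([ 0.   ,  0.105, -0.341, -0.246]), array([ 0.   ,  0.178, -0.49 , -0.668]), array([ 0.   ,  0.241, -0.539, -0.881])]
array([-4.36758157e-01,  6.36080657e-01,  7.16893139e-01,  1.54652441e+00,
       -1.18291669e-04,  1.32629454e-04]) [ 0.65531362 -0.30595497  0.29133522]
```

Call:
apply_moves(targets=[[[0.6,-0.28,0.6,0,-1],[0.6,-0.28,0.6,0,-1],[0.6,-0.28,0.6,0,-1],[0.6,-0.28,0.6,0,-1],[0.6,-0.28,0.6,0,-1],[0.6,-0.28,0.6,0,-1],[0.6,-0.28,0.6,0,-1],[0.6,-0.28,0.6,0,-1]]])

```text
clock: 7.08
eef_pos: [0.7275, -0.3396, 0.3912]
tool_rot: [0.215, 0.968, -0.028, 0.128]
ft_force: [-0.3, 0.1, -0.4]
grip_width: 0.03
grasp_force: 59.3
```

```bash
python3 -c "
from h import *
st()"
```

```text
t 7.08 p [ 0.7275 -0.3396  0.3912] eul [155.   15.1 180. ] yax [0.423 0.906 0.   ] F [-0.3  0.1 -0.4] w 0.03 g 59.3 j6 [-0.44  0.81  1.28  1.78 -0.    0.  ]
```

Call:
apply_moves(targets=[[[0.4,-0.18,0.94,0,-1],[0.4,-0.18,0.94,0,-1],[0.4,-0.18,0.94,0,-1],[0.4,-0.18,0.94,0,-1],[0.4,-0.18,0.94,0,-1],[0.4,-0.18,0.94,0,-1],[0.4,-0.18,0.94,0,-1],[0.4,-0.18,0.94,0,-1]]])

```text
clock: 7.75
eef_pos: [0.7058, -0.3276, 0.5393]
tool_rot: [0.21, 0.948, -0.052, 0.235]
ft_force: [0.4, -0.3, -2.2]
grip_width: 0.0304
grasp_force: 59.3
```

```bash
python3 -c "
from h import *
st()"
```

```text
t 7.75 p [ 0.7058 -0.3276  0.5393] eul [155.   27.8 180. ] yax [0.423 0.906 0.   ] F [ 0.4 -0.3 -2.2] w 0.0304 g 59.3 j6 [-0.43  0.63  1.27  1.73 -0.    0.  ]
```

Call:
apply_moves(targets=[[[0.85,-0.4,0.4,0,-1],[0.85,-0.4,0.4,0,-1],[0.85,-0.4,0.4,0,-1],[0.85,-0.4,0.4,0,-1],[0.85,-0.4,0.4,0,-1],[0.85,-0.4,0.4,0,-1],[0.85,-0.4,0.4,0,-1],[0.85,-0.4,0.4,0,-1]]])

```text
clock: 8.42
eef_pos: [0.8351, -0.3892, 0.5155]
tool_rot: [0.203, 0.915, -0.075, 0.341]
ft_force: [0.3, 0.3, -2.3]
grip_width: 0.0304
grasp_force: 59.3
```

```bash
python3 -c "
from h import *
st()"
```

```text
t 8.42 p [ 0.8351 -0.3892  0.5155] eul [155.   40.9 180. ] yax [0.423 0.906 0.001] F [ 0.3  0.3 -2.3] w 0.0304 g 59.3 j6 [-0.44  0.74  1.27  1.39  0.    0.  ]
```

```bash
sed -i 's/\[.64,.72,1.55,.7232,.2913\]\]/[.64,.72,1.55,.7232,.2913],[.81,1.28,1.78,.8029,.3912],[.63,1.27,1.73,.7781,.5393],[.74,1.27,1.39,.9213,.5155]]/; s/for h in(.2,0.,-.1)/for h in(.5,.2,0.,-.1)/' kin.py; python3 kin.py
```

```text
[ 0.492 -0.005  0.391  0.009  0.39   0.005  0.241]
[ 0.1 -0.3  0.2  0.3 -0.1 -0.1 -0.1  0.3 -0.4  0.  -0.5  0.6 -0.2 -0.4
 -0.   0.5 -0.8  0.9 -0.2  0.3  0.2]
0.594 0.09 [array([ 0.   ,  0.53 , -1.059, -1.09 ]), array([ 0.   ,  1.027, -1.09 , -1.917]), array([ 0.   ,  1.326, -1.057, -2.383]), array([ 0.   ,  1.425, -0.988, -2.512])]
0.594 0.12 [array([ 0.   ,  0.41 , -1.043, -0.954]), array([ 0.   ,  0.892, -1.09 , -1.782]), array([ 0.   ,  1.232, -1.09 , -2.322]), array([ 0.   ,  1.346, -1.039, -2.485])]
0.594 0.15 [array([ 0.   ,  0.297, -1.02 , -0.816]), array([ 0.  ,  0.75, -1.09, -1.64]), array([ 0.   ,  1.115, -1.09 , -2.205]), array([ 0.   ,  1.258, -1.084, -2.442])]
0.65 0.2 [array([ 0.   ,  0.218, -0.837, -0.555]), array([ 0.   ,  0.53 , -1.018, -1.349]), array([ 0.   ,  0.832, -1.036, -1.867]), array([ 0.   ,  0.97 , -1.008, -2.078])]
0.65 0.3 [array([ 0.   ,  0.007, -0.697, -0.204]), array([ 0.   ,  0.183, -0.939, -0.922]), array([ 0.   ,  0.442, -1.027, -1.47 ]), array([ 0.   ,  0.594, -1.038, -1.732])]
0.8 0.3 [array([ 0.   ,  0.287, -0.358, -0.144]), array([ 0.   ,  0.399, -0.579, -0.778]), array([ 0.   ,  0.557, -0.647, -1.204]), array([ 0.   ,  0.652, -0.652, -1.403])]
0.8 0.4 [array([ 0.   ,  0.187, -0.198,  0.115]), array([ 0.   ,  0.229, -0.468, -0.497]), array([ 0.   ,  0.344, -0.578, -0.923]), array([ 0.   ,  0.424, -0.607, -1.131])]
0.8 0.5 [array([0.   , 0.14 , 0.009, 0.369]), array([ 0.   ,  0.117, -0.308, -0.225]), array([ 0.   ,  0.184, -0.454, -0.639]), array([ 0.   ,  0.243, -0.504, -0.847])]
```

Call:
apply_moves(targets=[[[0.4,-0.18,0.94,0,-1],[0.4,-0.18,0.94,0,-1],[0.4,-0.18,0.94,0,-1],[0.4,-0.18,0.94,0,-1],[0.4,-0.18,0.94,0,-1],[0.4,-0.18,0.94,0,-1],[0.4,-0.18,0.94,0,-1],[0.4,-0.18,0.94,0,-1]]])

```text
clock: 9.08
eef_pos: [0.8206, -0.3806, 0.6658]
tool_rot: [0.192, 0.868, -0.099, 0.448]
ft_force: [-0.1, 0.4, -1.3]
grip_width: 0.0303
grasp_force: 59.4
```

```bash
python3 -c "
from h import *
st()"
```

```text
t 9.08 p [ 0.8206 -0.3806  0.6658] eul [154.9  54.6 179.9] yax [0.423 0.906 0.001] F [-0.1  0.4 -1.3] w 0.0303 g 59.4 j6 [-0.43  0.61  1.28  1.28 -0.    0.  ]
```

Call:
apply_moves(targets=[[[0.2,-0.09,1,0,-1],[0.2,-0.09,1,0,-1],[0.2,-0.09,1,0,-1],[0.2,-0.09,1,0,-1],[0.2,-0.09,1,0,-1],[0.2,-0.09,1,0,-1],[0.2,-0.09,1,0,-1],[0.2,-0.09,1,0,-1]]])

```text
clock: 9.75
eef_pos: [0.7689, -0.356, 0.8178]
tool_rot: [0.18, 0.813, -0.119, 0.541]
ft_force: [-0.6, -0.2, -2.0]
grip_width: 0.0299
grasp_force: 59.4
```

```bash
python3 -c "
from h import *
st()
from kin import *
for t in (66,70,74,78,82):
  for r,z in((.594,.11),(.61,.11),(.61,.13)): print(t,r,z,np.round(ik(r,z,np.radians(90-t)),4))
b,d,c=grab('side'); cv2.imwrite('pics/c3.png',b)
"
```

```text
t 9.75 p [ 0.7689 -0.356   0.8178] eul [154.9  67.2 179.8] yax [0.422 0.907 0.001] F [-0.6 -0.2 -2. ] w 0.0299 g 59.4 j6 [-0.43  0.47  1.27  1.2  -0.    0.  ]
66 0.594 0.11 [ 0.      0.5652 -1.09   -1.2363]
66 0.61 0.11 [ 0.      0.5643 -1.0568 -1.2022]
66 0.61 0.13 [ 0.      0.4839 -1.0491 -1.1142]
70 0.594 0.11 [ 1.0000e-04  6.7310e-01 -1.0900e+00 -1.4141e+00]
70 0.61 0.11 [ 0.      0.6729 -1.087  -1.4109]
70 0.61 0.13 [ 0.      0.5883 -1.0844 -1.3237]
74 0.594 0.11 [ 2.0000e-04  7.9380e-01 -1.0900e+00 -1.6045e+00]
74 0.61 0.11 [ 0.      0.786  -1.09   -1.5968]
74 0.61 0.13 [ 0.      0.6992 -1.09   -1.5099]
78 0.594 0.11 [ 3.0000e-04  9.2100e-01 -1.0900e+00 -1.8016e+00]
78 0.61 0.11 [ 0.      0.9044 -1.09   -1.785 ]
78 0.61 0.13 [ 1.0000e-04  8.1750e-01 -1.0900e+00 -1.6981e+00]
82 0.594 0.11 [ 2.0000e-04  1.0471e+00 -1.0900e+00 -1.9974e+00]
82 0.61 0.11 [ 0.      1.0224 -1.09   -1.9727]
82 0.61 0.13 [ 1.000e-04  9.386e-01 -1.090e+00 -1.889e+00]
```

View pics/c3.png

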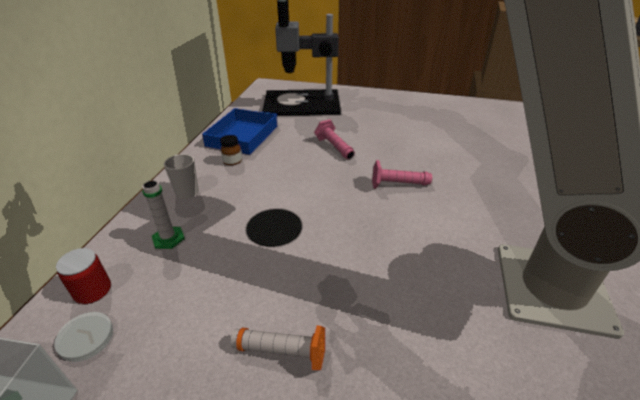

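The side view shows the arm stretched up over clear bench, with the orange at (280,343), the pinks at (335,140) and (402,177), and the mat at (274,227) all undisturbed. Tool tilt is 67° and the model says that can be reached over the mat. I'll carry the cylinder there now, then pivot the last 29° against the mat.

Call:
apply_moves(targets=[[[-0.114,0.322,-0.644,0.867,-1],[-0.114,0.322,-0.644,0.867,-1],[-0.114,0.322,-0.644,0.867,-1],[-0.114,0.322,-0.644,0.867,-1],[-0.114,0.322,-0.644,0.867,-1],[-0.114,0.322,-0.644,0.867,-1],[-0.114,0.322,-0.644,0.867,-1],[-0.114,0.322,-0.644,0.867,-1]]])

```text
clock: 10.47
eef_pos: [0.7366, -0.2601, 0.6233]
tool_rot: [0.134, 0.823, -0.088, 0.545]
ft_force: [0.6, 0.8, -1.7]
grip_width: 0.0298
grasp_force: 59.3
```

Call:
apply_moves(targets=[[[-0.114,0.322,-0.644,0.867,-1],[-0.114,0.322,-0.644,0.867,-1],[-0.114,0.322,-0.644,0.867,-1],[-0.114,0.322,-0.644,0.867,-1],[-0.114,0.322,-0.644,0.867,-1],[-0.114,0.322,-0.644,0.867,-1],[-0.114,0.322,-0.644,0.867,-1],[-0.114,0.322,-0.644,0.867,-1]]])

```text
clock: 11.13
eef_pos: [0.7001, -0.1571, 0.4176]
tool_rot: [0.084, 0.83, -0.055, 0.549]
ft_force: [0.6, 0.2, -2.7]
grip_width: 0.0301
grasp_force: 59.3
```

```bash
python3 -c "
from h import *
st()"
```

```text
t 11.13 p [ 0.7001 -0.1571  0.4176] eul [168.3  67.  179.8] yax [0.2   0.98  0.001] F [ 0.6  0.2 -2.7] w 0.0301 g 59.3 j6 [-0.23  0.01 -0.44 -0.05  0.03 -0.01]
```

Call:
apply_moves(targets=[[[-0.12,0.34,-0.67,0.9,-1],[-0.12,0.34,-0.67,0.9,-1],[-0.12,0.34,-0.67,0.9,-1],[-0.12,0.34,-0.67,0.9,-1],[-0.12,0.34,-0.67,0.9,-1],[-0.12,0.34,-0.67,0.9,-1],[-0.12,0.34,-0.67,0.9,-1],[-0.12,0.34,-0.67,0.9,-1]]])

```text
clock: 11.8
eef_pos: [0.6621, -0.0484, 0.2043]
tool_rot: [0.032, 0.833, -0.02, 0.552]
ft_force: [0.5, -0.7, -3.0]
grip_width: 0.0302
grasp_force: 59.3
```

Call:
apply_moves(targets=[[[0,0,0,0,-1],[0,0,0,0,-1],[0,0,0,0,-1]]])

```text
clock: 12.05
eef_pos: [0.6637, -0.0494, 0.2066]
tool_rot: [0.032, 0.832, -0.021, 0.553]
ft_force: [0.2, -0.5, -1.0]
grip_width: 0.03
grasp_force: 59.3
```

```bash
cat > look.py <<'E'
import sys
from h import *
st()
b,d,c=grab("side"); W=world(c,d); np.savez("last.npz",im=b,d=d)
hsv=cv2.cvtColor(b,cv2.COLOR_BGR2HSV)
bl=(hsv[...,0]>100)&(hsv[...,0]<130)&(hsv[...,1]>120)&(d>0)&(W[...,0]<.76)&(W[...,1]>-.2)&(W[...,0]>.45)&(W[...,1]<.1)
n,l,s,ce=cv2.connectedComponentsWithStats(bl.astype(np.uint8))
for i in range(1,n):
    if s[i,4]>8: print(s[i],W[l==i].mean(0).round(3),W[l==i].min(0).round(3),W[l==i].max(0).round(3))
if len(sys.argv)>1: cv2.imwrite(f"pics/{sys.argv[1]}.png",cv2.resize(b[60:300,140:440],(750,600)))
E
python3 look.py c4
```

```text
t 12.05 p [ 0.6637 -0.0494  0.2066] eul [175.5  67.2 179.9] yax [0.077 0.997 0.001] F [ 0.2 -0.5 -1. ] w 0.03 g 59.3 j6 [-0.07  0.3  -0.86 -0.76 -0.    0.  ]
[219 130  18  14  67] [ 0.671 -0.037  0.228] [ 0.659 -0.059  0.216] [ 0.693 -0.027  0.236]
[248 176  29  21 242] [ 0.607 -0.034  0.12 ] [ 0.585 -0.078  0.097] [ 0.642 -0.009  0.13 ]
```

View pics/c4.png

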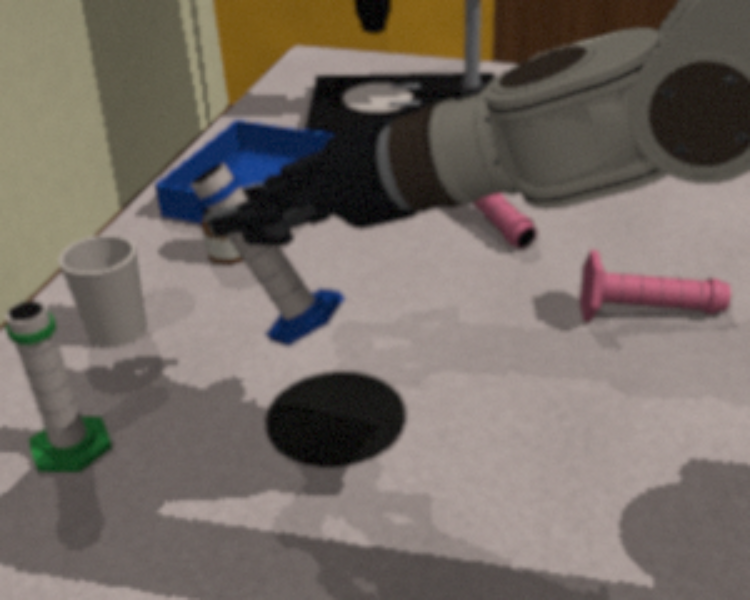

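The crop shows the cylinder held with foot down and mouth outward, at about 60° (foot ~(305,318), collar ~(220,185)), over the near part of the mat at (335,418). I'll lower it until the foot edge touches.

Call:
apply_moves(targets=[[[0,0,-0.5,0,-1],[0,0,-0.6,0,-1],[0,0,-0.6,0,-1],[0,0,-0.4,0,-1],[0,0,0,0,-1],[0,0,0,0,-1],[0,0,0,0,-1]]])

```text
clock: 12.68
eef_pos: [0.6638, -0.0495, 0.1235]
tool_rot: [0.032, 0.832, -0.021, 0.554]
ft_force: [-0.4, 0.4, -2.4]
grip_width: 0.0303
grasp_force: 61.3
```

Call:
apply_moves(targets=[[[0,0,-0.1,0,-1],[0,0,-0.1,0,-1],[0,0,0,0,-1],[0,0,0,0,-1]]])

```text
clock: 13.02
eef_pos: [0.6662, -0.0494, 0.1197]
tool_rot: [0.032, 0.829, -0.021, 0.558]
ft_force: [-0.6, -0.7, 9.3]
grip_width: 0.0299
grasp_force: 61.9
```

```bash
python3 look.py
```

```text
t 13.02 p [ 0.6662 -0.0494  0.1197] eul [175.5  67.9 179.9] yax [0.076 0.997 0.001] F [-0.6 -0.7  9.3] w 0.0299 g 61.9 j6 [-0.07  0.57 -0.91 -1.1  -0.    0.  ]
[226 167  14  10  41] [ 0.672 -0.038  0.143] [ 0.663 -0.053  0.135] [ 0.688 -0.029  0.15 ]
[249 208  31  23 327] [ 0.612 -0.032  0.029] [ 0.586 -0.097  0.002] [ 0.654 -0.005  0.045]
```

Contact shows about 10 N. Next I'll drag inward with light pressure so the cylinder pivots about its foot edge.

Call:
apply_moves(targets=[[[-0.1,0.008,-0.1,0,-1],[-0.125,0.01,0,0,-1],[-0.125,0.01,0,0,-1],[-0.125,0.01,0,0,-1],[-0.125,0.01,0,0,-1],[0,0,0,0,-1]]])

```text
clock: 13.57
eef_pos: [0.6447, -0.0467, 0.1199]
tool_rot: [0.031, 0.826, -0.02, 0.562]
ft_force: [2.7, 1.3, 12.9]
grip_width: 0.0301
grasp_force: 61.5
```

```bash
python3 look.py
```

```text
t 13.57 p [ 0.6447 -0.0467  0.1199] eul [175.4  68.5 179.6] yax [0.074 0.997 0.002] F [ 2.7  1.3 12.9] w 0.0301 g 61.5 j6 [-0.07  0.58 -0.97 -1.18 -0.    0.  ]
[235 169  15   9  44] [ 0.649 -0.034  0.146] [ 0.638 -0.047  0.139] [ 0.665 -0.027  0.153]
[249 210  33  23 399] [ 0.608 -0.032  0.023] [ 0.58  -0.098  0.003] [ 0.653 -0.005  0.042]
```

It is pivoting: the grip moved 22 mm and the foot edge stayed put. I'll continue.

Call:
apply_moves(targets=[[[-0.125,0.01,0,0,-1],[-0.125,0.01,0,0,-1],[-0.125,0.01,0,0,-1],[-0.125,0.01,0,0,-1],[-0.125,0.01,0,0,-1],[0,0,0,0,-1]]])

```text
clock: 14.12
eef_pos: [0.6159, -0.0458, 0.1142]
tool_rot: [0.032, 0.83, -0.021, 0.557]
ft_force: [-0.3, -1.3, 9.1]
grip_width: 0.0299
grasp_force: 61.8
```

```bash
python3 look.py
```

```text
t 14.12 p [ 0.6159 -0.0458  0.1142] eul [175.5  67.7 180. ] yax [0.077 0.997 0.   ] F [-0.3 -1.3  9.1] w 0.0299 g 61.8 j6 [-0.07  0.58 -1.04 -1.24 -0.    0.  ]
[249 172  15   8  42] [ 0.616 -0.032  0.144] [ 0.606 -0.047  0.139] [ 0.633 -0.025  0.149]
[251 210  35  25 443] [ 0.602 -0.033  0.016] [ 0.572 -0.097  0.003] [ 0.649 -0.007  0.042]
```

```bash
python3 - <<'E'
import numpy as np,cv2
b=np.load("last.npz")["im"]; cv2.imwrite("pics/c5.png",cv2.resize(b[130:260,190:340],(690,598),interpolation=cv2.INTER_CUBIC))
E
```

```text
(no output)
```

View pics/c5.png

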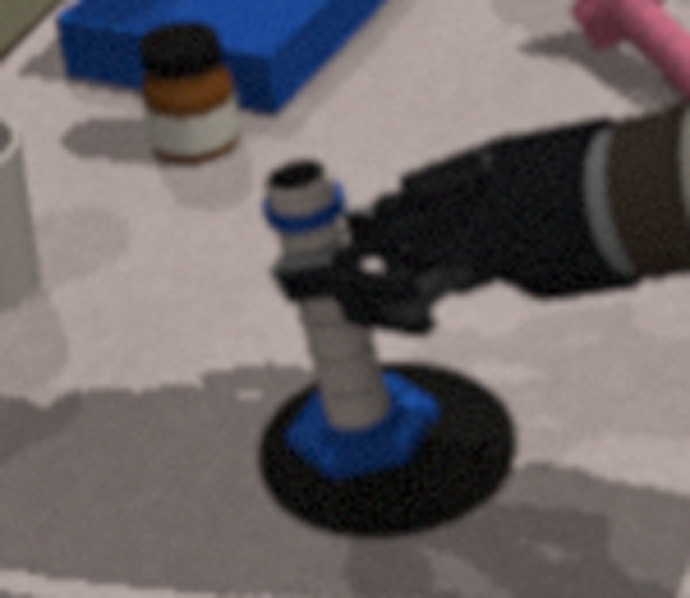

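The crop shows it nearly upright, with the foot on the mat (foot ~(360,430), mat ~(388,450)) but towards the outer side. I'll finish the pivot with a little more inward drag and pressure.

Call:
apply_moves(targets=[[[-0.1,0.008,-0.05,0,-1],[-0.1,0.008,-0.1,0,-1],[-0.05,0.004,-0.1,0,-1],[0,0,-0.1,0,-1],[0,0,0,0,-1],[0,0,0,0,-1]]])

```text
clock: 14.67
eef_pos: [0.6124, -0.0457, 0.1125]
tool_rot: [0.032, 0.821, -0.022, 0.569]
ft_force: [-8.9, -0.6, 39.0]
grip_width: 0.0299
grasp_force: 63.8
```

```bash
cat > up.py <<'E'
from h import *
st()
b,d,c=grab("side"); W=world(c,d); np.savez("last.npz",im=b,d=d)
hsv=cv2.cvtColor(b,cv2.COLOR_BGR2HSV)
# tube pixels near the foot / collar: surface facing camera, fit axis from row-wise centres
reg=(d>0)&(abs(W[...,0]-.60)<.09)&(W[...,1]>-.12)&(W[...,1]<.03)
blue=(hsv[...,0]>100)&(hsv[...,0]<130)&(hsv[...,1]>120)
foot=reg&blue&(W[...,2]<.03); col=reg&blue&(W[...,2]>.1)
top=foot&(W[...,2]>.004)
h=cv2.convexHull(np.argwhere(foot)[:,::-1].astype(np.int32))
for n,m in(("foot",foot),("collar",col)):
    p=W[m]; print(n,len(p),"med",np.median(p,0).round(4),"5-95%",np.percentile(p,3,0).round(3),np.percentile(p,97,0).round(3))
tube=reg&(hsv[...,1]<70)&(W[...,2]>.02)&(W[...,2]<.085)&(b.max(2)>70)
p=W[tube]; 
for lo in(.02,.035,.05,.065):
    q=p[(p[:,2]>=lo)&(p[:,2]<lo+.015)]
    if len(q)>10: print("tube z",lo,len(q),q.mean(0).round(4),"x",np.percentile(q[:,0],[5,95]).round(4))
E
python3 up.py
```

```text
t 14.67 p [ 0.6124 -0.0457  0.1125] eul [175.5  69.4 180. ] yax [0.078 0.997 0.   ] F [-8.9 -0.6 39. ] w 0.0299 g 63.8 j6 [-0.07  0.63 -1.06 -1.34 -0.01  0.  ]
foot 445 med [ 0.5968 -0.0275  0.0163] 5-95% [ 0.573 -0.074  0.005] [ 0.643 -0.009  0.024]
collar 47 med [ 0.6103 -0.0298  0.1427] 5-95% [ 0.601 -0.045  0.138] [ 0.628 -0.027  0.147]
tube z 0.02 62 [ 0.6042 -0.0324  0.0279] x [0.5929 0.6183]
tube z 0.035 66 [ 0.6044 -0.0326  0.0423] x [0.5941 0.6183]
tube z 0.05 78 [ 0.605  -0.0342  0.0576] x [0.5949 0.6202]
tube z 0.065 66 [ 0.608  -0.0328  0.0717] x [0.5963 0.6215]
```

Call:
apply_moves(targets=[[[0.02,0,0.1,0,-1],[0.02,0,0.1,0,-1],[0.02,0,0.05,0,-1],[0,0,0,0,-1],[0,0,0,0,-1],[0,0,0,0,-1]]])

```text
clock: 15.22
eef_pos: [0.6103, -0.0454, 0.1125]
tool_rot: [0.032, 0.828, -0.022, 0.559]
ft_force: [1.9, -2.3, 11.6]
grip_width: 0.0302
grasp_force: 61.8
```

```bash
python3 up.py; python3 - <<'E'
import numpy as np,cv2
b=np.load("last.npz")["im"]; cv2.imwrite("pics/c6.png",cv2.resize(b[130:260,190:340],(690,598),interpolation=cv2.INTER_CUBIC))
E
```

```text
t 15.22 p [ 0.6103 -0.0454  0.1125] eul [175.5  68.1 180. ] yax [0.078 0.997 0.   ] F [ 1.9 -2.3 11.6] w 0.0302 g 61.8 j6 [-0.07  0.6  -1.06 -1.28 -0.01  0.  ]
foot 449 med [ 0.5967 -0.0272  0.016 ] 5-95% [ 0.573 -0.072  0.004] [ 0.643 -0.008  0.024]
collar 50 med [ 0.6073 -0.0293  0.1434] 5-95% [ 0.544 -0.045  0.13 ] [ 0.624 -0.001  0.153]
tube z 0.02 61 [ 0.6034 -0.032   0.0285] x [0.5924 0.617 ]
tube z 0.035 69 [ 0.6038 -0.0324  0.0427] x [0.5932 0.6174]
tube z 0.05 78 [ 0.6043 -0.0337  0.0575] x [0.5936 0.6199]
tube z 0.065 72 [ 0.6064 -0.0334  0.0718] x [0.5949 0.621 ]
```

View pics/c6.png

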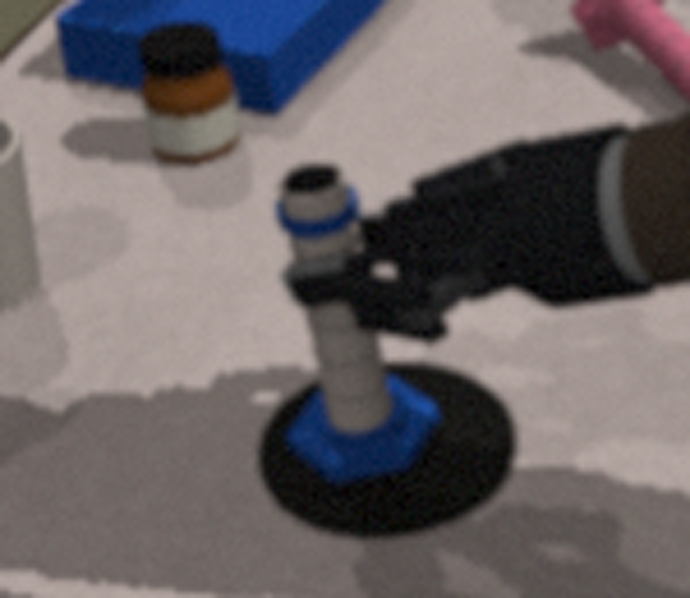

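It stands upright with the foot flat and inside the mat (foot corner ~(287,437), mat edge ~(262,440), about 10 mm margin). I'll ease the load and open.

Call:
apply_moves(targets=[[[0,0,0.06,0,-1],[0,0,0.05,0,-1],[0,0,0,0,-1],[0,0,0,0,-0.2],[0,0,0,0,-0.1],[0,0,0,0,0.1],[0,0,0,0,0.5],[0,0,0,0,1]]])

```text
clock: 15.93
eef_pos: [0.6053, -0.0442, 0.1083]
tool_rot: [0.032, 0.834, -0.02, 0.551]
ft_force: [-0.4, 0.2, 0.0]
grip_width: 0.0696
grasp_force: 0.0
```

Call:
apply_moves(targets=[[[0,0,0,0,1],[0,0,0,0,1],[0,0,0,0,1],[0,0,0,0,1],[0,0,0,0,1]]])

```text
clock: 16.35
eef_pos: [0.6059, -0.0443, 0.1092]
tool_rot: [0.032, 0.833, -0.021, 0.552]
ft_force: [-0.6, 0.3, -0.5]
grip_width: 0.0849
grasp_force: 0.0
```

```bash
python3 up.py
```

```text
t 16.35 p [ 0.6059 -0.0443  0.1092] eul [175.5  67.1 179.8] yax [0.076 0.997 0.001] F [-0.6  0.3 -0.5] w 0.0849 g 0.0 j6 [-0.07  0.59 -1.06 -1.25 -0.    0.  ]
foot 455 med [ 0.5917 -0.0258  0.0129] 5-95% [ 0.568 -0.07   0.004] [ 0.637 -0.006  0.02 ]
collar 62 med [ 0.5925 -0.0277  0.14  ] 5-95% [ 0.547 -0.087  0.113] [ 0.61  -0.012  0.15 ]
tube z 0.02 66 [ 0.5975 -0.0313  0.0276] x [0.586  0.6113]
tube z 0.035 64 [ 0.5965 -0.0313  0.0424] x [0.5857 0.6106]
tube z 0.05 59 [ 0.5992 -0.0301  0.0567] x [0.5875 0.6114]
tube z 0.065 17 [ 0.6044 -0.029   0.0704] x [0.5991 0.6105]
```

Call:
apply_moves(targets=[[[0,0,0.3,0,1],[0,0,0.5,0,1],[0,0,0.6,0,1],[0,0,0.6,0,1],[0,0,0.6,0,1],[0,0,0.6,0,1],[0,0,0.6,0,1],[0,0,0.6,0,1]]])

```text
clock: 17.07
eef_pos: [0.6052, -0.0443, 0.2864]
tool_rot: [0.032, 0.833, -0.021, 0.552]
ft_force: [1.5, 0.1, -0.3]
grip_width: 0.0855
grasp_force: 0.0
```

Call:
apply_moves(targets=[[[0,0,0.3,0,1],[0,0,0,0,1],[0,0,0,0,1]]])

```text
clock: 17.32
eef_pos: [0.6058, -0.0443, 0.2982]
tool_rot: [0.032, 0.832, -0.021, 0.553]
ft_force: [-0.2, -0.4, -0.3]
grip_width: 0.0855
grasp_force: 0.0
```

```bash
python3 up.py; python3 - <<'E'
import numpy as np,cv2
from h import grab
b=np.load("last.npz")["im"]; t=grab("top")[0]
cv2.imwrite("pics/c7.png",np.hstack([cv2.resize(b[120:380,180:440],(400,400)),cv2.resize(t[100:330,190:490],(400,400))]))
E
```

```text
t 17.32 p [ 0.6058 -0.0443  0.2982] eul [175.5  67.2 179.8] yax [0.076 0.997 0.001] F [-0.2 -0.4 -0.3] w 0.0855 g 0.0 j6 [-0.07 -0.04 -0.87 -0.44 -0.    0.  ]
foot 456 med [ 0.5921 -0.0257  0.0129] 5-95% [ 0.567 -0.071  0.004] [ 0.637 -0.006  0.02 ]
collar 62 med [ 0.5931 -0.0256  0.142 ] 5-95% [ 0.515 -0.047  0.136] [0.61  0.015 0.347]
tube z 0.02 65 [ 0.5965 -0.0318  0.0276] x [0.5854 0.6112]
tube z 0.035 72 [ 0.5964 -0.0318  0.0423] x [0.5856 0.6107]
tube z 0.05 76 [ 0.5956 -0.0325  0.0576] x [0.5852 0.6103]
tube z 0.065 76 [ 0.5956 -0.0321  0.0722] x [0.5854 0.6091]
```

View pics/c7.png

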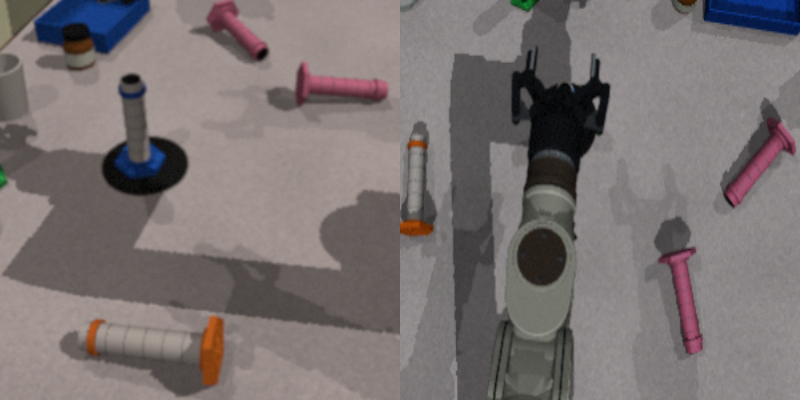

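The left panel shows the blue cylinder upright in the middle of the mat (foot ~(138,162), mat ~(146,166)). The orange and pink ones are unmoved and the gripper is clear above. I'm handing the job in.

```bash
python3 -c "
from workcell import order
print(order.job_done())"
```

```text
the job is handed in; nothing more can be done
None
```

The blue-footed cylinder stands upright and released, wholly on the black mat; the orange and pink ones were left where they lay, and the job was handed in at about 17 s.

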